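# Hold a contact probe on the hidden pad of a test cell

## Task

Take the contact probe (the thick rod with the square handle) out of the orange stand and lower it upright through the guide hole of the test cell, without touching the guide at all. Feel for the sprung pad hidden inside, press on it lightly with about 4 N, and finish like that: still holding the probe, upright and centred in the hole. Leave the stirrer, the jar and the tape roll alone.

Things in the scene. Friction and masses are not known exactly. Their poses are not given: they have to be found in the camera images.
- probe: Contact probe, 0.16 to 0.31 kg: grey square handle 30 x 30 mm and 60 mm tall (a black stub 18 mm across stands 6 mm above it, only for looks), with a steel rod 12 mm in diameter hanging 100 mm below it on the same axis. Origin: centre of the handle's underside; z points up along the rod, x and y are square to the handle's faces. At the start it hangs upright in one of the two holes of the stand, the handle's underside resting on the stand's top.
- probe_tip (a point): Centre of the flat lower end of the probe's rod, 100 mm below the handle's underside.
- stand: Fixed orange stand, 90 mm (x) by 200 mm (y), its top plate (60 x 196 mm, 8 mm thick) 115 mm above the table, with two through holes 18 mm in diameter at y = +55 and -55 mm, one for the probe and one for the stirrer, either way round. Open below the plate. Origin: centre of its underside.
- stirrer: Stirring rod in the other hole of the stand: round grey handle 26 mm in diameter and 40 mm tall, steel rod 8 mm in diameter, 90 mm long below it. Origin: centre of the handle's underside. Not to be disturbed.
- cell: Fixed test cell: steel cup 100 mm in outer diameter (foot 124 mm) and 80 mm tall, closed on top by the guide; 100 mm high in all. Inside, on the axis, is a flat sprung pad 76 mm across whose unpressed top lies at an unknown depth, 35 to 65 mm below the guide's top; it gives way downwards by 20 mm, pushing back with about 1.2 N at first and 0.3 N more per mm, then is rigid. Origin: centre of its underside, z up.
- guide: Guide of the cell: white disc 104 mm in diameter, 20 mm thick, with a straight through hole (the bore) 25 mm in diameter in its middle. Origin: centre of its underside, 80 mm above the table.
- guide_mouth (a point): Centre of the upper mouth of the guide hole, 100 mm above the table.
- jar: White plastic jar, 60 mm in diameter, 85 mm tall, standing on the table; origin: centre of its underside. Not to be disturbed.
- tape: Roll of pale tape lying flat, 90 mm in diameter, 22 mm high; origin: centre of its underside. Not to be disturbed.

How it is judged (in metres and radians):
On the way, in this order (a step that is already met when the one before it is completed fails the run):
1. the probe is lifted clear out of the stand (height (world z) of probe_tip above 0.117 m and contact force between probe and the fingers above 1 N), for 0.1 s.
2. the rod has passed through the guide hole (z of probe_tip in the frame of guide_mouth below -0.021 m and horizontal distance between probe_tip and guide_mouth below 0.0065 m), for 0.05 s.
At the end, for the whole second after the job is handed in: The fingers still hold the probe (grip over 3 N), at rest, upright within 0.08 rad, its tip below the guide and within 4.5 mm of the hole's axis, pressing the pad with 2 to 7 N and not touching the guide; stirrer, jar and tape within 20 mm of where they were (contact force between probe and cell between 2 and 7 N and contact force between probe and guide below 0.3 N and z of probe_tip in the frame of guide_mouth below -0.03 m and horizontal distance between probe_tip and guide_mouth below 0.0045 m and angle between probe's own z axis and vertical below 0.08 rad and contact force between probe and the fingers above 3 N and linear speed of probe below 0.01 m/s and distance of each of stirrer, jar, tape from where it was at the start of the episode below 0.02 m); the arm keeps its last pose, push and grip.
It fails at once if the probe touches the guide (over 0.3 N) (contact force between probe and guide above 0.3 N).
It fails at once if the probe is pressed hard into the cell (over 15 N) (contact force between probe and cell above 15 N).
It fails at once if the fingers or arm touch the guide (contact force between the arm and guide above 0.3 N).
It fails at once if the stirrer, jar or tape is disturbed (moved over 20 mm) (distance of any of stirrer, jar, tape from where it was at the start of the episode above 0.02 m).
It also fails if it takes over 64 s, if anything falls off the work surface, if the arm or the gripper's body presses on something with over 40 N, if the wrist force passes 120 N, or if a joint passes its speed limit or range.

## Robot

A 6-joint arm with a two-finger parallel gripper is mounted at the origin on the work surface. World frame = base frame: x ahead of the robot, y to its left, z up, the work surface at z = 0. Lengths are in mm, angles in rad, forces in N, time in s.
With the tool pointing down it reaches from about 350 to 875 mm from the base axis. Payload 4.2 kg.
Tool frame: the origin (TCP) lies on the centre line of the jaws, within the pads' length; the fingertips stand 14 mm ahead of it and the grasp point (between the pads) lies 5 mm behind it (tcp_to_tips is the distance from the TCP to the fingertips, in mm); z points along the fingers, y is the direction in which the jaws open and shut (so a half turn about z gives the same grasp; the last joint's range is limited). The gripper opens to 85 mm and grips with 20 to 120 N. Pads are 22 mm wide; open, the fingers measure 114 mm over their backs; the gripper's body (76 mm by 85 mm) begins 54 mm behind the grasp point. The pads swing forward as they close: fully open they stand 13 mm farther back than shut.
Start: joints at [1.398, 0.385, 0.008, 0, -1.194, -0.259], TCP at [261.533, 567.626, 245.312] pointing down, gripper open.
Joint ranges: [-3.14, 3.14], [-1.21, 2.06], [-1.07, 1.41], [-3.16, 2.05], [-2.99, -0.16], [-3.1, 3.1]. Speed limits (rad/s): [2.79, 2.79, 3.14, 3.14, 3.14, 3.14].

## Interface

Orientations are given as a unit quaternion [x, y, z, w].
In Python, from bench import read_state, get_image, job_done, tcp_to_tips gives the robot as it stands. The module is installed in compiled form; this text tells all that it offers.
- The arm moves only by the tool play_rows, never from a script. Its argument "targets" is a list of rows, each an object of numbers: "gripper": the gripper's target within -1 to 1 (shut at 1, half-way at 0, fully open at -1); "tx", "ty", "tz": the shift along the tool's x, y, z scaled (see below); "spin": the turn about the tool's z scaled (see below). A call has 1 to 12 rows; each row is the pose to reach, as a shift and turn from the pose commanded when the call began, along the tool's axes at that moment; what a row does not reach only later rows make up. The controller multiplies each number of a shift by 0.25 m and each number of a turn by pi/4 rad. A row lasts 1/8 s, in which the tool goes at most 62.5 mm and 10.7 degrees, less where a joint would pass 70% of its speed; a pose out of reach is approached as far as the arm can. A call with a number of a shift or a turn outside -1 to 1 is refused whole. A call with a gripper value outside its range is refused whole. The fingers move at their own pace and stop on an object; the grip force is fixed at half the most. Time passes only in rows, so rows that repeat a pose let the fingers close. It gives the time, the measured TCP pose, the force and the opening at its end, in the units of the state.
- read_state(): the state, without advancing time (a new reading comes with each control period).
- get_image(name): name is "scene" or "side" or "wrist"; returns a dict with "frame" (420x560x3 uint8, red, green, blue), "depth" (420x560 float32, mm along the optical axis (not along the pixel's ray), 0 where there is no reading), "mtx" (3x3 intrinsics, pixels), "k1" (the pictures are not rectified: a ray, as slopes to the right and down, at radius r is drawn at 1 + k1 r^2 times it, then the intrinsics apply), "world_to_cam" (4x4, takes a point from world to camera coordinates). Camera axes: x right, y up, looking along -z (the intrinsics and any distortion apply to the point x, -y, -z); pixel columns grow to the right and rows downward; lengths in mm; the calibration is good to about 2 mm. A picture is of the moment at which its call begins.
- job_done(): hands the job in, once; it reports no verdict.
The state is a dict: "clock": time; "joints": joint angles; "joint_vel": joint speeds; "joint_efforts": joint torques, N m; "position": TCP position; "ee_rot": TCP orientation; "contact_force": force on the tool from outside, world axes, zero at the start; "wrist_torque": the same for the moment, N m; "gripper_width": finger opening in mm.
Only numpy, scipy, OpenCV 4.12 (cv2) and the standard library are available. Lean on these libraries where they do the work, as an engineer would, in place of code of your own. Each camera call takes 0.05 s, during which the arm holds its last target.

## Working session

There is one attempt and no reset: what is moved stays moved. The work goes in short steps, Python scripts to look and compute and a tool call to move; the robot and the scene stay as the last step left them, time stands still between calls to the robot, and variables do not carry over. Pictures are saved under pics/ and viewed, and the job is handed in when it is done.

Besides the shell and the picture viewer there is one more tool, called after ">>>" as a command line: name --argument value ..., lists and objects as JSON in quotes. play_rows: Moves the arm, as the interface text tells. Its arguments: {"type":"object","properties":{"targets":{"type":"array","items":{"type":"object","properties":{"gripper":{"type":"number"},"tx":{"type":"number","minimum":-1,"maximum":1},"ty":{"type":"number","minimum":-1,"maximum":1},"tz":{"type":"number","minimum":-1,"maximum":1},"spin":{"type":"number","minimum":-1,"maximum":1}}}}},"required":["targets"]}

```bash
mkdir -p pics
cat > h.py <<'E'
import numpy as np, cv2
from bench import read_state,get_image,job_done,tcp_to_tips
def save(n,f): cv2.imwrite('pics/'+n+'.png',cv2.cvtColor(f,cv2.COLOR_RGB2BGR))
def rays(im,uv):
    uv=np.atleast_2d(np.array(uv,float)).reshape(-1,1,2)
    # distortion: radial k1
    p=cv2.undistortPointsIter(uv,im['mtx'],np.array([im['k1'],0,0,0,0.]),None,None,(3,100,1e-10)).reshape(-1,2)
    d=np.c_[p[:,0],-p[:,1],-np.ones(len(p))]
    T=np.array(im['world_to_cam']);R=T[:3,:3]
    return -R.T@T[:3,3], d@R
def onplane(im,uv,z):
    o,d=rays(im,uv); return o+d*((z-o[2])/d[:,2:3])
def depthpts(im):
    h,w=im['depth'].shape
    v,u=np.mgrid[:h,:w]
    o,d=rays(im,np.c_[u.ravel(),v.ravel()])
    P=o+d*im['depth'].reshape(-1,1)
    P[im['depth'].ravel()==0]=np.nan
    return P.reshape(h,w,3)
def proj(im,P):
    T=np.array(im['world_to_cam']);c=np.atleast_2d(P)@T[:3,:3].T+T[:3,3]
    s=np.c_[c[:,0]/-c[:,2],-c[:,1]/-c[:,2]];s=s*(1+im['k1']*(s**2).sum(1,keepdims=True))
    return s@im['mtx'][:2,:2].T+im['mtx'][:2,2]
E
python3 - <<'E'
from h import *
s=read_state();print(s, tcp_to_tips)
for n in('scene','side','wrist'):
    im=get_image(n);save(n+'0',im['frame']);print(n,im['mtx'],im['k1'],im['world_to_cam'])
E
```

```text
{'clock': 0.0, 'joints': array([ 1.39759385e+00,  3.85571054e-01,  6.62777658e-03, -5.05754471e-04,
       -1.19403260e+00, -2.58574397e-01]), 'joint_vel': array([-0.00080763,  0.00036856, -0.00046122,  0.00094387, -0.00020267,
       -0.00055241]), 'joint_efforts': array([ 4.20751621e-05, -3.92288160e+01,  1.88397771e+01,  4.18619111e+00,
       -4.60400741e-03, -8.42359015e-06]), 'position': array([261.31447654, 567.13103221, 244.21258052]), 'ee_rot': array([ 9.76765867e-01, -2.14306317e-01, -1.88320879e-04,  1.09881193e-03]), 'contact_force': array([-0.79513894, -0.21530225, -0.25960753]), 'wrist_torque': array([-0.00674279, -0.01208939,  0.01446441]), 'gripper_width': 85.56228842016313} 14.0
scene [[397.06640792   0.         286.95774559]
 [  0.         397.06640792 212.45861676]
 [  0.           0.           1.        ]] -0.0298516465040206 [[ 4.05120525e-01  9.14251466e-01  4.64943554e-03 -2.33147884e+02]
 [-7.45730342e-01  3.27495303e-01  5.80200899e-01  3.81001112e+02]
 [ 5.28926854e-01 -2.38518518e-01  8.14460128e-01 -1.21291466e+03]
 [ 0.00000000e+00  0.00000000e+00  0.0000
[... 172 characters left out ...]
6957176 [[-7.16011333e-01 -6.98025250e-01 -9.40855837e-03  4.42689964e+02]
 [ 4.03147372e-01 -4.24463162e-01  8.10742388e-01 -3.12111292e+02]
 [-5.69912245e-01  5.76707703e-01  5.85327480e-01 -4.36758590e+02]
 [ 0.00000000e+00  0.00000000e+00  0.00000000e+00  1.00000000e+00]]
wrist [[323.81796069   0.         282.03590365]
 [  0.         323.81796069 210.16041895]
 [  0.           0.           1.        ]] -0.055849466683317105 [[-4.17433217e-01 -9.08705473e-01  1.96786616e-03  6.24190548e+02]
 [ 8.77487032e-01 -4.03653242e-01 -2.58999169e-01  3.38727349e+01]
 [ 2.36148298e-01 -1.06388079e-01  9.65875540e-01 -3.79940702e+02]
 [ 0.00000000e+00  0.00000000e+00  0.00000000e+00  1.00000000e+00]]
```

View pics/scene0.png

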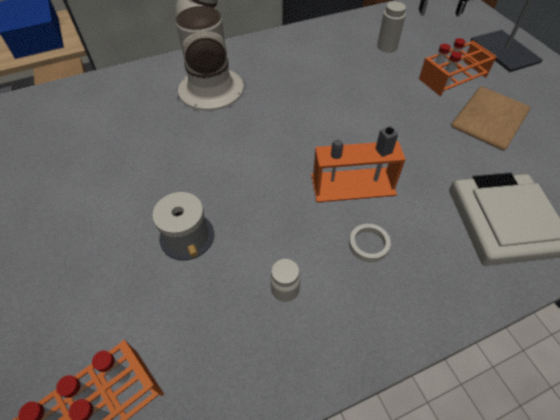

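View pics/side0.png

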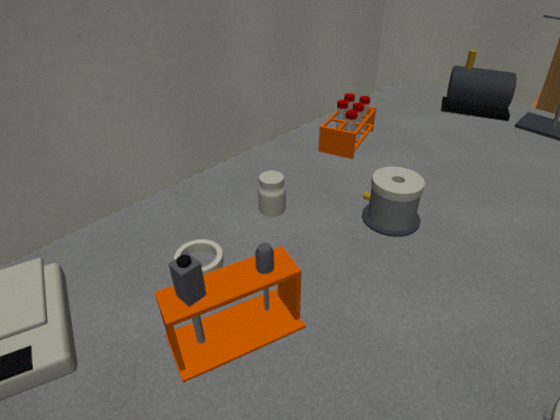

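View pics/wrist0.png

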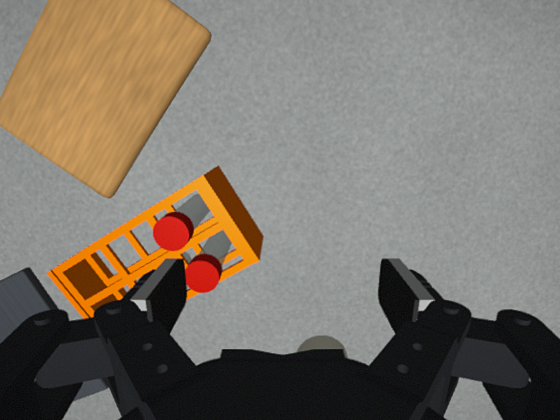

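Scene view: probe at about (387,142), stirrer at (337,149), cell hole at (178,211), jar at (285,275) and tape at (370,241). Side view: probe at (187,280), cell hole at (398,179).

Run:
```python
from h import *
for n,bx in(('scene',{'guide':(150,190,210,240),'stand':(300,120,415,205)}),('side',{'guide':(365,165,430,235),'stand':(150,235,315,385)})):
    im=get_image(n);P=depthpts(im)
    for k,(a,b,c,d) in bx.items():
        Q=P[b:d,a:c].reshape(-1,3)
        print(n,k,[ (lo,hi,int(m.sum()),np.round(np.median(Q[m],0),1),np.round((Q[m].min(0)+Q[m].max(0))/2,1), np.round(np.ptp(Q[m],axis=0),0)) for lo,hi in((95,106),(112,120),(170,178),(178,186),(150,158)) for m in[(Q[:,2]>lo)&(Q[:,2]<hi)] if m.sum()>3])
    # zoom
    for k,(a,b,c,d) in bx.items():
        f=cv2.resize(im['frame'][b:d,a:c],None,fx=5,fy=5,interpolation=cv2.INTER_CUBIC) ;print(f.shape);save(n+k,f[:600])
```

```text
scene guide [(95, 106, 1557, array([ 494.9, -212.6,   99.5]), array([ 491.7, -211.7,   99.1]), array([104., 103.,   8.]))]
scene stand [(95, 106, 47, array([509.7, 119.6, 100.8]), array([510.8, 198.8, 100.6]), array([115., 186.,  11.])), (112, 120, 1370, array([512.6, 201.8, 114.8]), array([511.4, 207.7, 115.9]), array([115., 203.,   8.])), (170, 178, 109, array([533.2, 253. , 174.5]), array([526.9, 259.9, 173.7]), array([31., 30.,  7.])), (178, 186, 46, array([527.2, 259.8, 180.5]), array([526.3, 260.2, 180.7]), array([19., 19.,  4.])), (150, 158, 108, array([501.2, 160.7, 153.7]), array([512.6, 208.9, 154. ]), array([ 59., 130.,   8.]))]
(250, 300, 3)
(425, 575, 3)
side guide [(95, 106, 1131, array([ 484. , -204.8,   99.4]), array([ 486.7, -210.2,   98.3]), array([103., 104.,   7.]))]
side stand [(95, 106, 89, array([507.1, 304.8, 100. ]), array([507.2, 219.4, 100.5]), array([114., 186.,  11.])), (112, 120, 3772, array([504.1, 213.7, 115. ]), array([507.7, 211.1, 116. ]), array([115., 203.,   8.])), (170, 178, 329, array([516.6, 268.7, 174.7]), array([523.6, 262.8, 174.1]), array([30., 31.,  8.])), (178, 186, 147, array([523.4, 263. , 181.1]), array([524.9, 262.7, 180.4]), array([19., 19.,  5.])), (150, 158, 288, array([500.1, 168.3, 153.8]), array([509.2, 213.8, 154. ]), array([ 56., 129.,   8.]))]
(350, 325, 3)
(750, 825, 3)
```

Run:
```python
from h import *
for n,(a,b,c,d) in(('scene',(300,120,415,205)),('side',(150,235,315,385))):
    im=get_image(n);P=depthpts(im);Q=P[b:d,a:c].reshape(-1,3)
    for lo,hi in((112,119),(171,178)):
        q=Q[(Q[:,2]>lo)&(Q[:,2]<hi)][:,:2].astype(np.float32); print(n,cv2.minAreaRect(q))
im=get_image('wrist');o,d=rays(im,[[280,210]]);print(o,d)
s=read_state()
```

```text
scene ((509.50115966796875, 208.63697814941406), (198.0359344482422, 64.4826889038086), 72.36266326904297)
scene ((527.5263061523438, 260.16412353515625), (32.4693717956543, 31.641841888427734), 89.06488037109375)
side ((508.05743408203125, 210.15899658203125), (195.85830688476562, 62.94011688232422), 72.70610809326172)
side ((523.552001953125, 262.54693603515625), (31.34195327758789, 30.50885009765625), 89.3230972290039)
[320.63675328 540.62263205 375.24366095] [[-0.23257458  0.11318743 -0.96599039]]
```

View pics/sidestand.png

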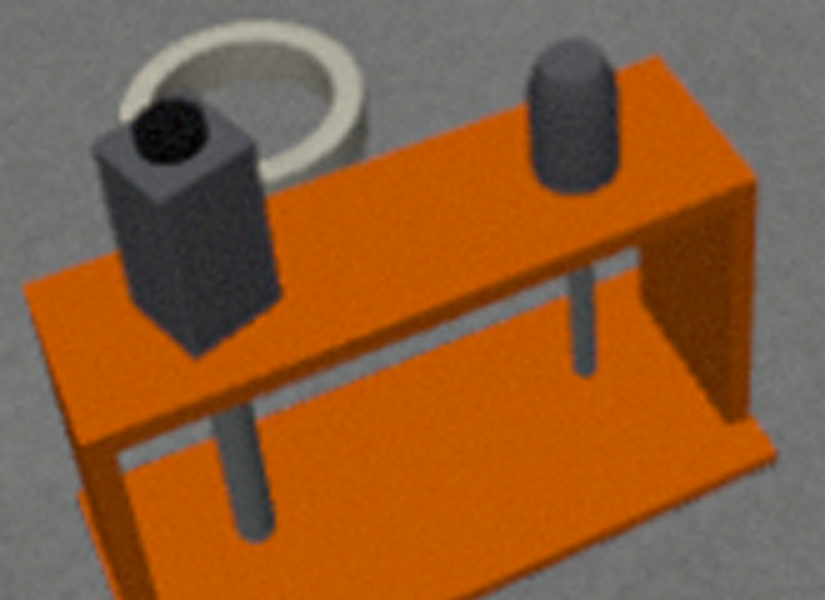

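Probe: about (525.4, 261.4), handle square to the world axes. Cell: about (489, -211). I'll move to hover over the probe.

>>> play_rows --targets '[{"tx":0.1,"ty":0.05,"tz":-0.05,"spin":-0.1,"gripper":-1},{"tx":0.25,"ty":0.12,"tz":-0.1,"spin":-0.22,"gripper":-1},{"tx":0.4,"ty":0.19,"tz":-0.15,"spin":-0.34,"gripper":-1},{"tx":0.55,"ty":0.26,"tz":-0.18,"spin":-0.45,"gripper":-1},{"tx":0.68,"ty":0.32,"tz":-0.18,"spin":-0.53,"gripper":-1},{"tx":0.735,"ty":0.336,"tz":-0.18,"spin":-0.549,"gripper":-1},{"tx":0.735,"ty":0.336,"tz":-0.18,"spin":-0.549,"gripper":-1}]'

```text
clock: 1.27
position: [393.9, 413.7, 290.5]
ee_rot: [1.0, -0.001, 0.0, -0.0]
contact_force: [-0.6, -0.5, 0.1]
gripper_width: 85.5
```

>>> play_rows --targets '[{"tx":0.1,"ty":0.12,"gripper":-1},{"tx":0.22,"ty":0.26,"gripper":-1},{"tx":0.34,"ty":0.4,"gripper":-1},{"tx":0.44,"ty":0.52,"gripper":-1},{"tx":0.51,"ty":0.6,"gripper":-1},{"tx":0.524,"ty":0.608,"gripper":-1},{"tx":0.524,"ty":0.608,"gripper":-1},{"tx":0.524,"ty":0.608,"gripper":-1}]'

```text
invalid input
```

Run:
```python
from h import *
im=get_image('wrist');save('w1',im['frame']);P=depthpts(im)
Q=P.reshape(-1,3);s=read_state();print(s['position'],s['joints'],s['contact_force'])
near=(np.abs(Q[:,0]-525)<30)&(np.abs(Q[:,1]-261)<30)
for lo,hi in((171,178),(178,185)):
    q=Q[near&(Q[:,2]>lo)&(Q[:,2]<hi)];print(len(q),q.mean(0),cv2.minAreaRect(q[:,:2].astype(np.float32)))
print(proj(im,[[525,261,181],[525,261,175]]))
g=cv2.cvtColor(im['frame'],cv2.COLOR_RGB2GRAY)
```

```text
[393.38381337 414.29027892 290.3212167 ] [ 1.09470860e+00  2.64706394e-01 -5.30456374e-02 -1.26319822e-04
 -1.25291015e+00  4.74333390e-01] [-1.06470389 -1.11305475 -0.46523165]
1272 [523.52910747 267.18662841 175.96446401] ((524.834716796875, 263.2948913574219), (30.21673011779785, 31.593461990356445), 0.6821571588516235)
675 [524.84767885 264.06339259 182.08442016] ((524.9937744140625, 264.4072570800781), (25.73370361328125, 26.14607810974121), 2.1357293128967285)
[[502.09685071  28.77168656]
 [496.7590794   30.98915989]]
```

View pics/w1.png

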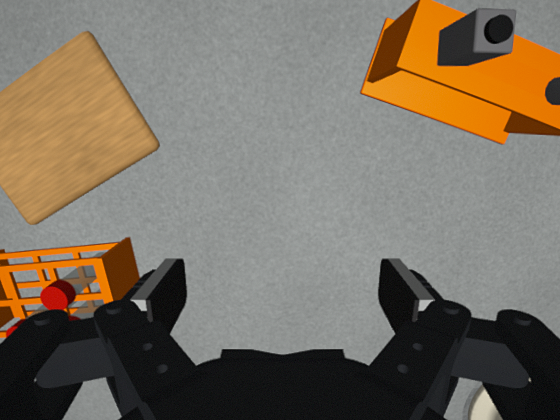

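The call was refused, probably because every field is needed. The wrist view shows the probe at (495,30), to the upper right as expected.

>>> play_rows --targets '[{"tx":0.1,"ty":0.12,"tz":0,"spin":0,"gripper":-1},{"tx":0.22,"ty":0.26,"tz":0,"spin":0,"gripper":-1},{"tx":0.34,"ty":0.4,"tz":0,"spin":0,"gripper":-1},{"tx":0.44,"ty":0.52,"tz":0,"spin":0,"gripper":-1},{"tx":0.51,"ty":0.6,"tz":0,"spin":0,"gripper":-1},{"tx":0.524,"ty":0.608,"tz":0,"spin":0,"gripper":-1},{"tx":0.524,"ty":0.608,"tz":0,"spin":0,"gripper":-1},{"tx":0.524,"ty":0.608,"tz":0,"spin":0,"gripper":-1}]'

```text
clock: 2.33
position: [523.6, 263.4, 290.3]
ee_rot: [1.0, 0.0, -0.0, -0.0]
contact_force: [-0.0, 0.7, -0.7]
gripper_width: 85.5
```

Run:
```python
from h import *
im=get_image('wrist');save('w2',im['frame']);P=depthpts(im)
Q=P.reshape(-1,3);s=read_state();print(s['position'],s['joints'],s['contact_force'],s['ee_rot'])
near=(np.abs(Q[:,0]-525)<30)&(np.abs(Q[:,1]-261)<30)
for lo,hi in((171,178),(178.5,185)):
    q=Q[near&(Q[:,2]>lo)&(Q[:,2]<hi)];print(len(q),q.mean(0),cv2.minAreaRect(q[:,:2].astype(np.float32)))
print(proj(im,[[525,261,181],[525,261,175]]))
```

```text
[523.58311077 263.3076892  290.36884669] [ 7.42076685e-01  2.90571431e-01 -1.70932727e-02 -1.01247962e-04
 -1.26301963e+00  8.29685981e-01] [-0.00739107  0.06719218  0.83299444] [ 9.99999888e-01  4.67836367e-04  8.70159159e-06 -7.33985697e-05]
967 [526.68341867 262.70595388 176.28449771] ((524.6892700195312, 262.78228759765625), (30.55023956298828, 29.40873908996582), 1.066606879234314)
449 [525.2143058  262.42832773 182.52512411] ((526.2945556640625, 262.1688232421875), (17.749656677246094, 27.67153549194336), 79.06622314453125)
[[285.59101687 209.46112558]
 [285.50896495 207.49083551]]
```

View pics/w2.png

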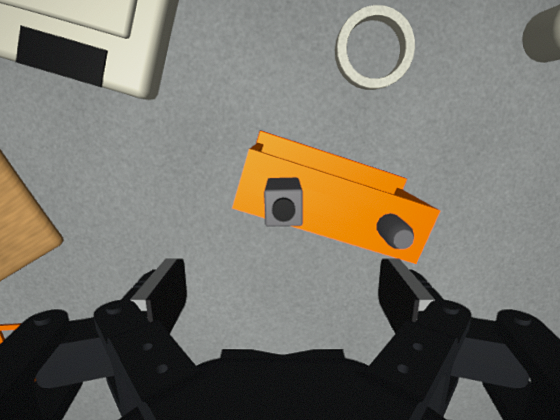

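Wrist view: probe stub at (284,209), between the jaws and about square to them. The estimate (525, 262) matches the other views, so I'll descend.

>>> play_rows --targets '[{"tx":0.006,"ty":0.005,"tz":0.08,"spin":0,"gripper":-1},{"tx":0.006,"ty":0.005,"tz":0.2,"spin":0,"gripper":-1},{"tx":0.006,"ty":0.005,"tz":0.32,"spin":0,"gripper":-1},{"tx":0.006,"ty":0.005,"tz":0.43,"spin":0,"gripper":-1},{"tx":0.006,"ty":0.005,"tz":0.52,"spin":0,"gripper":-1},{"tx":0.006,"ty":0.005,"tz":0.58,"spin":0,"gripper":-1},{"tx":0.006,"ty":0.005,"tz":0.6,"spin":0,"gripper":-1},{"tx":0.006,"ty":0.005,"tz":0.6,"spin":0,"gripper":-1},{"tx":0.006,"ty":0.005,"tz":0.6,"spin":0,"gripper":-1}]'

```text
clock: 3.5
position: [526.2, 261.5, 141.3]
ee_rot: [1.0, -0.0, 0.001, -0.001]
contact_force: [0.7, 0.6, 0.1]
gripper_width: 85.3
```

Run:
```python
from h import *
s=read_state();print(s['position'],s['contact_force'])
im=get_image('wrist');save('w3',im['frame'])
im=get_image('side');save('s3',cv2.resize(im['frame'][220:400,130:330],None,fx=3,fy=3))
```

```text
[526.15894304 261.50765871 141.31007022] [0.68963874 0.57706739 0.05467038]
```

View pics/w3.png

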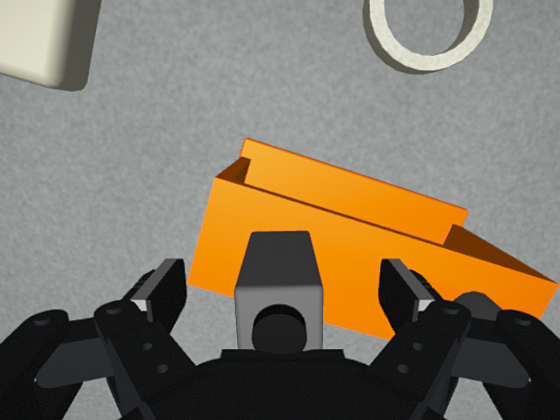

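View pics/s3.png

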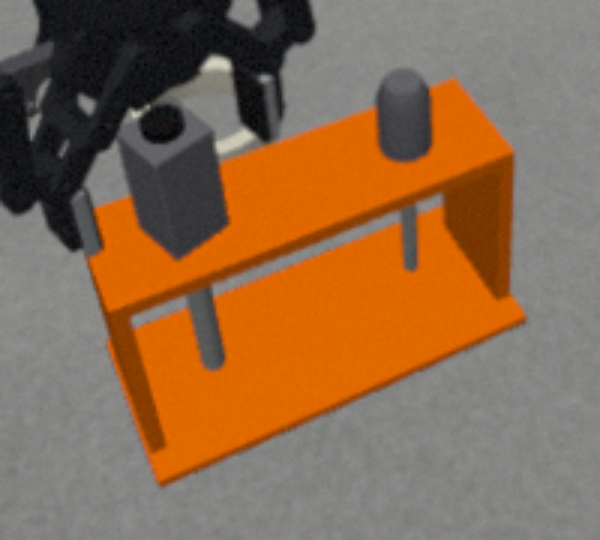

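The fingers straddle the handle symmetrically, with wrist-view handle columns 236–323 and fingertips at 185 and 380. Closing now.

>>> play_rows --targets '[{"tx":0,"ty":0,"tz":0,"spin":0,"gripper":1},{"tx":0,"ty":0,"tz":0,"spin":0,"gripper":1},{"tx":0,"ty":0,"tz":0,"spin":0,"gripper":1},{"tx":0,"ty":0,"tz":0,"spin":0,"gripper":1},{"tx":0,"ty":0,"tz":0,"spin":0,"gripper":1},{"tx":0,"ty":0,"tz":0,"spin":0,"gripper":1},{"tx":0,"ty":0,"tz":0,"spin":0,"gripper":1},{"tx":0,"ty":0,"tz":0,"spin":0,"gripper":1}]'

```text
clock: 4.6
position: [525.9, 261.3, 140.6]
ee_rot: [1.0, -0.0, 0.0, -0.0]
contact_force: [1.0, 0.7, 1.2]
gripper_width: 29.6
```

>>> play_rows --targets '[{"tx":0,"ty":0,"tz":-0.03,"spin":0,"gripper":1},{"tx":0,"ty":0,"tz":-0.09,"spin":0,"gripper":1},{"tx":0,"ty":0,"tz":-0.17,"spin":0,"gripper":1},{"tx":0,"ty":0,"tz":-0.26,"spin":0,"gripper":1},{"tx":0,"ty":0,"tz":-0.36,"spin":0,"gripper":1},{"tx":0,"ty":0,"tz":-0.46,"spin":0,"gripper":1},{"tx":0,"ty":0,"tz":-0.56,"spin":0,"gripper":1},{"tx":0,"ty":0,"tz":-0.64,"spin":0,"gripper":1},{"tx":0,"ty":0,"tz":-0.66,"spin":0,"gripper":1},{"tx":0,"ty":0,"tz":-0.66,"spin":0,"gripper":1},{"tx":0,"ty":0,"tz":-0.66,"spin":0,"gripper":1}]'

```text
clock: 5.98
position: [525.2, 260.8, 304.1]
ee_rot: [1.0, -0.0, -0.001, 0.001]
contact_force: [-0.5, 0.7, -1.7]
gripper_width: 29.3
```

Run:
```python
from h import *
s=read_state();print(s['position'],s['contact_force'],s['wrist_torque'],s['ee_rot'])
im=get_image('side');save('s4',im['frame'])
im=get_image('scene');save('c4',im['frame'])
```

```text
[525.1684082  260.80683141 304.12521066] [-0.52960872  0.65444715 -1.70864293] [-0.0126381  -0.00965002  0.00851992] [ 9.99999177e-01 -3.95039116e-04 -1.03582029e-03  6.45915508e-04]
```

View pics/s4.png

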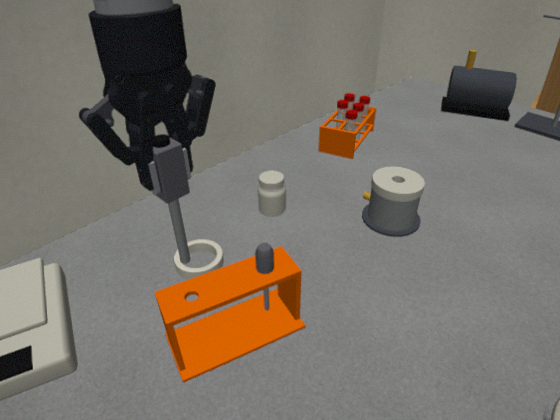

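View pics/c4.png

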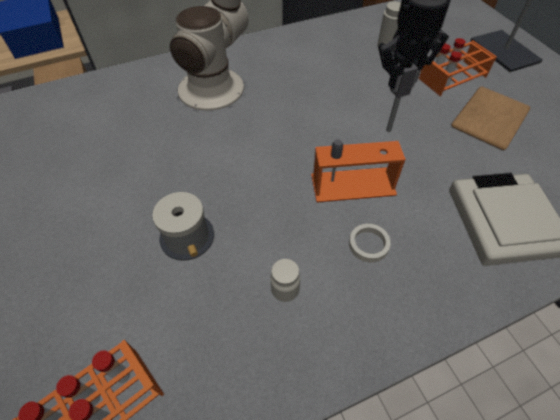

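The probe is out and held. In the side view the rod runs from (172,200) to (183,262); the lean looks like perspective, which I'll check numerically at the cell. Next, transport.

>>> play_rows --targets '[{"tx":0,"ty":0.03,"tz":-0.04,"spin":0,"gripper":1},{"tx":0,"ty":0.1,"tz":-0.06,"spin":0,"gripper":1},{"tx":0,"ty":0.2,"tz":-0.06,"spin":0,"gripper":1},{"tx":0,"ty":0.32,"tz":-0.06,"spin":0,"gripper":1},{"tx":0,"ty":0.45,"tz":-0.06,"spin":0,"gripper":1},{"tx":0,"ty":0.58,"tz":-0.06,"spin":0,"gripper":1},{"tx":-0.02,"ty":0.7,"tz":-0.06,"spin":0,"gripper":1},{"tx":-0.04,"ty":0.8,"tz":-0.06,"spin":0,"gripper":1},{"tx":-0.06,"ty":0.88,"tz":-0.06,"spin":0,"gripper":1},{"tx":-0.07,"ty":0.93,"tz":-0.06,"spin":0,"gripper":1},{"tx":-0.07,"ty":0.95,"tz":-0.06,"spin":0,"gripper":1},{"tx":-0.07,"ty":0.95,"tz":-0.06,"spin":0,"gripper":1}]'

```text
clock: 7.58
position: [508.2, 23.6, 320.3]
ee_rot: [1.0, -0.0, 0.0, -0.0]
contact_force: [0.2, -0.5, -2.3]
gripper_width: 29.2
```

>>> play_rows --targets '[{"tx":0,"ty":0.03,"tz":0,"spin":0,"gripper":1},{"tx":0,"ty":0.1,"tz":0,"spin":0,"gripper":1},{"tx":0,"ty":0.2,"tz":0,"spin":0,"gripper":1},{"tx":0,"ty":0.32,"tz":0,"spin":0,"gripper":1},{"tx":0,"ty":0.45,"tz":0,"spin":0,"gripper":1},{"tx":0,"ty":0.58,"tz":0,"spin":0,"gripper":1},{"tx":-0.02,"ty":0.7,"tz":0,"spin":0,"gripper":1},{"tx":-0.04,"ty":0.8,"tz":0,"spin":0,"gripper":1},{"tx":-0.06,"ty":0.88,"tz":0,"spin":0,"gripper":1},{"tx":-0.07,"ty":0.92,"tz":0,"spin":0,"gripper":1},{"tx":-0.07,"ty":0.93,"tz":0,"spin":0,"gripper":1},{"tx":-0.07,"ty":0.93,"tz":0,"spin":0,"gripper":1}]'

```text
clock: 9.07
position: [490.5, -208.7, 320.2]
ee_rot: [1.0, -0.0, 0.0, -0.0]
contact_force: [-0.3, 0.2, -2.3]
gripper_width: 29.1
```

Run:
```python
from h import *
s=read_state();print(s['position'],s['contact_force'],s['wrist_torque'],s['ee_rot'])
for n in('scene','side','wrist'):
    im=get_image(n);save(n+'5',im['frame'])
    if n!='wrist':
        x,y=s['position'][:2]
        a=proj(im,[[x,y,170],[x,y,270],[490,-211,100]]);print(n,a)
        c=a[2].astype(int); f=im['frame'][max(0,c[1]-140):c[1]+60,c[0]-130:c[0]+130]; save(n+'5z',cv2.resize(f,None,fx=3,fy=3,interpolation=cv2.INTER_CUBIC)); print(max(0,c[1]-140),c[0]-130)
```

```text
[ 490.50219748 -208.69809818  320.24969275] [-0.26701352  0.2339959  -2.34921375] [ 0.07093921 -0.02873994  0.01479843] [ 9.99999979e-01 -1.93797645e-04  3.49494911e-06 -5.90809536e-05]
scene [[170.80792009 188.91000912]
 [157.40049986 152.5769151 ]
 [177.51211847 210.28406369]]
70 47
side [[402.50121298 147.2792618 ]
 [411.84005011  96.6360078 ]
 [397.38436073 178.18642726]]
38 267
```

View pics/scene5z.png

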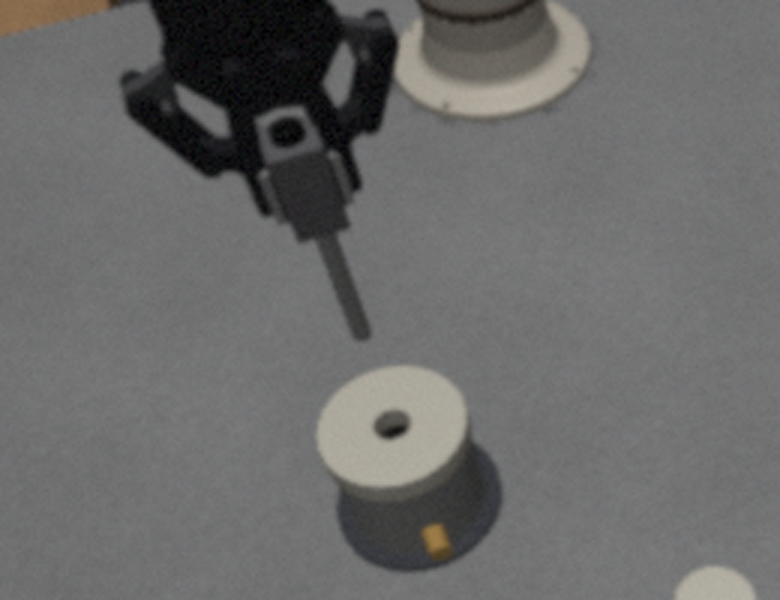

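View pics/side5z.png

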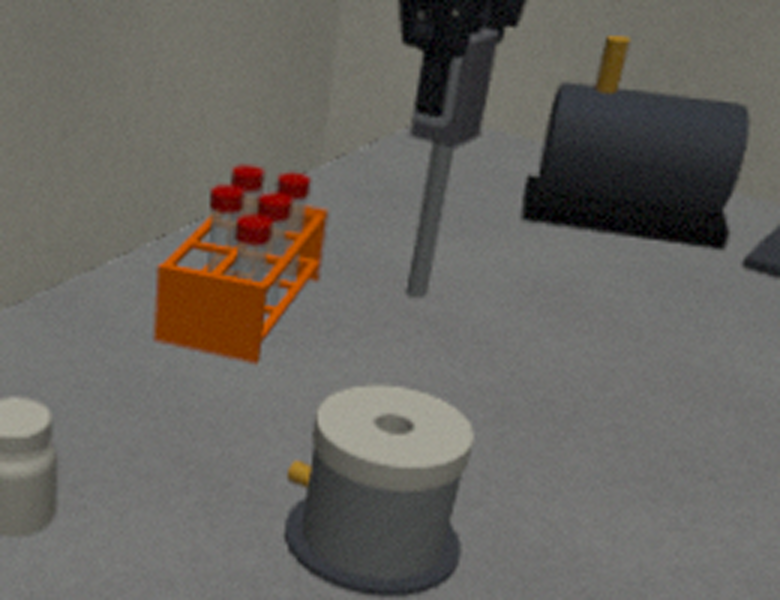

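View pics/wrist5.png

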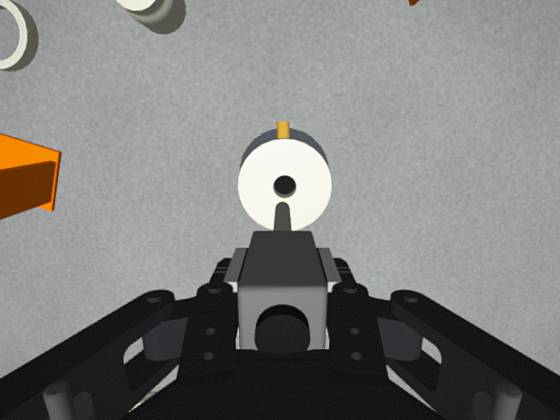

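Scene view: rod tip at about (167,181), hole at (177,211). Side view: tip at (406,136), hole at (398,179). Wrist view: tip at (282,205), hole at (285,186). Now to measure the rod axis and hole in each view.

```bash
cat > m.py <<'E'
from h import *
def measure(zt, verbose=True):
    """zt expected tip z; returns rod axis & hole"""
    s=read_state();x,y,z=s['position'];planes=[];out={}
    holes=[]
    for n in('scene','side'):
        im=get_image(n);P=depthpts(im)
        lo=max(zt+4,106);hi=zt+96
        m=(np.hypot(P[...,0]-x,P[...,1]-y)<22)&(P[...,2]>lo)&(P[...,2]<hi)
        m=m.astype(np.uint8);nc,lab,st,_=cv2.connectedComponentsWithStats(m)
        k=1+np.argmax(st[1:,4]);m=lab==k
        g=cv2.cvtColor(im['frame'],cv2.COLOR_RGB2GRAY).astype(float)
        mids=[]
        for r in np.unique(np.where(m)[0]):
            c=np.where(m[r])[0]; mids.append((c.mean(),r,len(c)))
        mids=np.array(mids);w=np.median(mids[:,2]);mids=mids[np.abs(mids[:,2]-w)<=1.5]
        vx,vy,x0,y0=cv2.fitLine(mids[:,:2].astype(np.float32),cv2.DIST_HUBER,0,.01,.01).ravel()
        res=(mids[:,0]-x0)*vy-(mids[:,1]-y0)*vx
        pts=[(x0+vx*t,y0+vy*t) for t in(-12,12)]
        o,d=rays(im,pts);nn=np.cross(d[0],d[1]);nn/=np.linalg.norm(nn);planes.append((nn,nn@o))
        # disc & hole
        pc=proj(im,[[490,-211,100]])[0]
        Q=(np.abs(P[...,2]-100)<6)&(np.hypot(P[...,0]-490,P[...,1]+211)<70)
        hsv=cv2.cvtColor(im['frame'],cv2.COLOR_RGB2HSV)
        top=((g>np.percentile(g[Q],60)*0.8)&(np.hypot(P[...,0]-490,P[...,1]+211)<70)&(P[...,2]>90)).astype(np.uint8)
        cs,_=cv2.findContours(top,cv2.RETR_EXTERNAL,cv2.CHAIN_APPROX_NONE);c=max(cs,key=cv2.contourArea)
        W=onplane(im,c.reshape(-1,2),100.)[:,:2]
        # hole: dark threshold, subpixel by upsample
        f=6;a,b=int(pc[0])-14,int(pc[1])-12
        big=cv2.resize(g[b:b+24,a:a+28].astype(np.float32),None,fx=f,fy=f,interpolation=cv2.INTER_CUBIC)
        wl=np.percentile(big,75);t=(wl+big.min())/2
        hb=(big<wl*0.8).astype(np.uint8);nc,lab,st,ce=cv2.connectedComponentsWithStats(hb)
        cc=((pc-[a,b]+.5)*f-.5);k=min(range(1,nc),key=lambda i:np.hypot(*(ce[i]-cc))+ (1e3 if st[i,4]<150 else 0))
        hc,_=cv2.findContours((lab==k).astype(np.uint8),cv2.RETR_EXTERNAL,cv2.CHAIN_APPROX_NONE)
        H=hc[0].reshape(-1,2);H=(H+.5)/f-.5+[a,b];HW=onplane(im,H,100.)[:,:2].astype(np.float32)
        e=cv2.minAreaRect(HW);holes.append(e[0])
        print(n,'rod px w',w,'n',len(mids),'res',res.std().round(2),'hole c',np.round(e[0],1),'size',np.round(e[1],1),'disc mid',np.round((W.min(0)+W.max(0))/2,1),np.round(np.ptp(W,axis=0),1))
    (n1,c1),(n2,c2)=planes
    for zz in(zt,zt+50,zt+100,100):
        xy=np.linalg.solve([n1[:2],n2[:2]],[c1-n1[2]*zz,c2-n2[2]*zz]);print('axis at z',zz,xy.round(2))
    print('TCP',s['position'].round(2),'F',s['contact_force'].round(2))
E
python3 -c "
from m import *
measure(195)
im=get_image('wrist')
"
```

```text
scene rod px w 7.0 n 32 res 0.17 hole c [ 492.1 -212.3] size [25.7 26.2] disc mid [ 491.7 -212.1] [102.3 102.5]
side rod px w 7.0 n 48 res 0.27 hole c [ 487.3 -209.4] size [25.2 25. ] disc mid [ 487.4 -209.1] [100.3 102.3]
axis at z 195 [ 489.36 -209.43]
axis at z 245 [ 489.96 -209.39]
axis at z 295 [ 490.57 -209.36]
axis at z 100 [ 488.21 -209.49]
TCP [ 490.57 -208.34  320.33] F [ 0.75  0.16 -2.34]
```

The two hole rays intersect at about (490.1, -211.8), with z about 2.5 mm low from calibration. The rod axis at the tip is (489.4, -209.4), so the correction is about (+0.7, -2.4). I'll lower to a tip height of about 114 and measure again.

>>> play_rows --targets '[{"tx":0.003,"ty":0.01,"tz":0.02,"spin":0,"gripper":1},{"tx":0.003,"ty":0.01,"tz":0.07,"spin":0,"gripper":1},{"tx":0.003,"ty":0.01,"tz":0.13,"spin":0,"gripper":1},{"tx":0.003,"ty":0.01,"tz":0.19,"spin":0,"gripper":1},{"tx":0.003,"ty":0.01,"tz":0.24,"spin":0,"gripper":1},{"tx":0.003,"ty":0.01,"tz":0.28,"spin":0,"gripper":1},{"tx":0.003,"ty":0.01,"tz":0.31,"spin":0,"gripper":1},{"tx":0.003,"ty":0.01,"tz":0.32,"spin":0,"gripper":1},{"tx":0.003,"ty":0.01,"tz":0.32,"spin":0,"gripper":1},{"tx":0.003,"ty":0.01,"tz":0.32,"spin":0,"gripper":1}]'

```text
clock: 10.62
position: [491.4, -211.4, 240.8]
ee_rot: [1.0, -0.0, 0.0, 0.0]
contact_force: [0.2, -0.2, -1.7]
gripper_width: 29.3
```

Run:
```python
from m import *
measure(114)
for n in('scene','side','wrist'):
    im=get_image(n);c=(np.array([283,186]) if n=='wrist' else proj(im,[[490,-211,120]])[0]).astype(int); save(n+'6z',cv2.resize(im['frame'][c[1]-50:c[1]+50,c[0]-65:c[0]+65],None,fx=6,fy=6,interpolation=cv2.INTER_CUBIC));print(c)
```

```text
scene rod px w 7.0 n 26 res 0.18 hole c [ 478.  -210.7] size [25.8 54.2] disc mid [ 492.1 -211.7] [101.4 103.2]
side rod px w 7.0 n 42 res 0.19 hole c [ 487.3 -209.4] size [25.  25.3] disc mid [ 487.4 -209.1] [100.3 102.3]
axis at z 114 [ 491.42 -212.13]
axis at z 164 [ 491.05 -212.32]
axis at z 214 [ 490.68 -212.5 ]
axis at z 100 [ 491.52 -212.08]
TCP [ 491.41 -211.45  240.78] F [ 0.15 -0.22 -1.72]
[175 204]
[399 169]
[283 186]
```

View pics/scene6z.png

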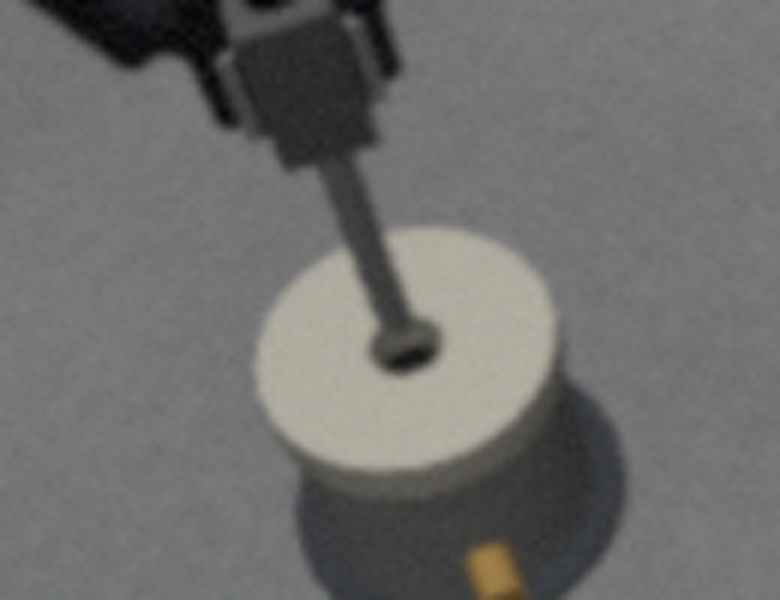

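View pics/side6z.png

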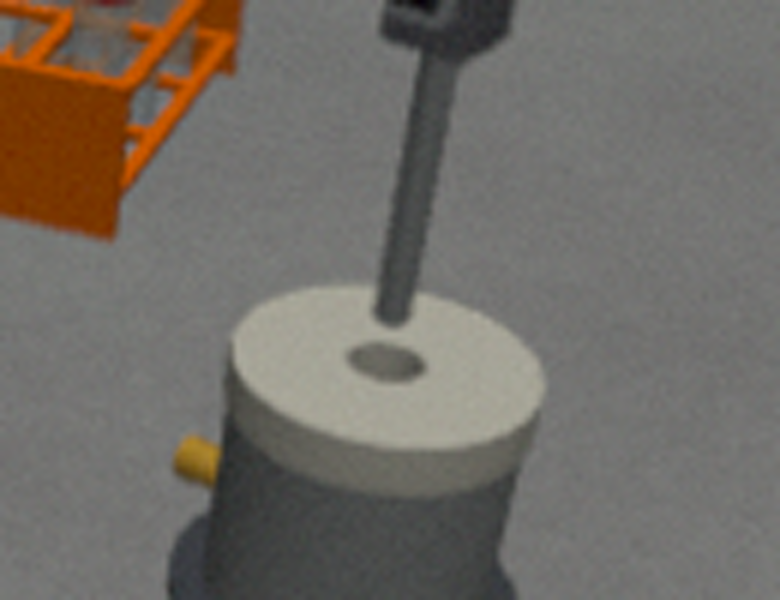

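View pics/wrist6z.png

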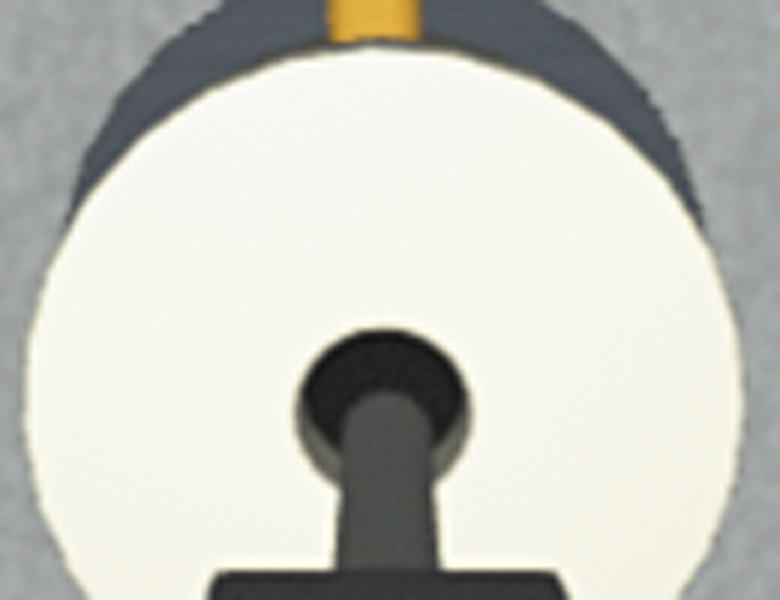

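Scene crop: rod tip enters over the hole at about (400,320), hole at (405,348). Side crop: tip at (393,320), hole at (386,362). The wrist crop has hole rows 328–495 and columns 295–472, with the rod about centred at column 388. I'll get sub-pixel values from the wrist view and from better edges.

```bash
cat > w.py <<'E'
from h import *
def wrist(zt):
    s=read_state()
    im=get_image('wrist');g=cv2.cvtColor(im['frame'],cv2.COLOR_RGB2GRAY).astype(np.float32)
    hsv=cv2.cvtColor(im['frame'],cv2.COLOR_RGB2HSV)
    pc=proj(im,[[490,-211,100]])[0];print('hole guess px',pc.round(1))
    f=8;a,b=int(pc[0])-70,int(pc[1])-70
    big=cv2.resize(g[b:b+140,a:a+140],None,fx=f,fy=f,interpolation=cv2.INTER_CUBIC)
    wh=np.percentile(big,85)
    # outer disc: bright contour, hole edge rays at z=100
    m=(big>wh*.8).astype(np.uint8)
    cs,_=cv2.findContours(m,cv2.RETR_LIST,cv2.CHAIN_APPROX_NONE)
    pts=np.vstack([c.reshape(-1,2) for c in cs]);W=onplane(im,(pts+.5)/f-.5+[a,b],100.)[:,:2]
    px=(pts+.5)/f-.5+[a,b]
    def circ(sel,Rr,c0):
        c=np.array(c0,float)
        from scipy.optimize import least_squares
        q=W[sel]
        for _ in range(3):
            r=np.hypot(*(q-c).T);ok=np.abs(r-Rr)<2.0
            c=least_squares(lambda p:np.hypot(*(q[ok]-p).T)-Rr,c,loss='soft_l1').x
        r=np.hypot(*(q[ok]-c).T);ang=np.arctan2(*(q[ok]-c).T[::-1])
        return c.round(2),int(ok.sum()),r.mean().round(2),r.std().round(2),len(np.unique((ang*18/np.pi).astype(int)))
    r0=np.hypot(W[:,0]-490,W[:,1]+211)
    print('disc',circ((r0<62)&(r0>42),52,(490,-211)))
    print('hole',circ((r0<20),12.5,(490,-211)))
    return im,g,s
def rod(im,g,zt,s):
    # rod edges by dark->: rows between tip & handle
    pass
E
python3 - <<'E'
from w import *
im,g,s=wrist(114)
print(s['position'])
for r in range(188,232,3): print(r,g[r,264:302].astype(int))
for c in(280,282,283,284,286): print(c,g[186:212,c].astype(int))
E
```

```text
hole guess px [282.  203.2]
disc (array([ 488.26, -210.53]), 2119, np.float64(51.63), np.float64(0.27), 29)
hole (array([ 488.95, -210.52]), 566, np.float64(12.99), np.float64(0.26), 30)
[ 491.21394747 -211.37654463  240.51594545]
188 [246 246 246 246 246 246 246 246 246 246 246 247 247 247 248 248 248 248
 248 248 248 248 247 247 246 246 246 246 246 247 246 246 246 246 246 246
 246 246]
191 [246 246 246 246 246 246 247 248 249 249 242 225 179 108  71  62  57  58
  58  58  63  85 135 192 229 245 251 249 248 247 246 246 246 246 246 246
 246 246]
194 [246 246 246 247 248 250 241 179  87  36  22  31  33  33  34  31  34  36
  35  36  35  35  33  32  28  24  46 112 195 244 249 248 247 246 246 246
 246 245]
197 [246 246 247 249 234 149  49  27  32  32  34  35  35  36  36  33  33  34
  33  32  35  35  35  33  34  36  36  32  26  60 168 240 249 248 247 246
 246 246]
200 [247 248 248 203  95  30  31  34  35  33  33  35  31  33  35  32  35  37
  41  35  36  34  34  34  35  37  34  36  33  30  39 123 221 249 248 246
 246 246]
203 [247 248 229 148  74  36  30  34  34  35  33  33  42  58  71  78 
[... 1385 characters left out ...]
36 236 236 235 237 238 219 155  73  67  71  70  72  72  69  71
  72  71  70  71  69  70  68  64  69 145 215 237 236 235 236 235 235 235
 235 235]
280 [246 247 248 247 197  57  23  32  34  34  36  33  34  34  35  50  77  80
  78  77  76  78  77  77  77  76]
282 [246 247 248 246 195  58  26  34  35  36  36  33  32  33  41  64  79  79
  79  78  76  78  79  78  77  77]
283 [246 247 248 248 198  58  22  30  36  32  35  32  36  33  35  57  79  76
  77  79  76  77  79  80  79  78]
284 [246 246 248 249 208  63  21  31  35  34  36  35  35  33  36  52  76  79
  77  78  75  80  77  76  79  78]
286 [246 246 247 250 234 135  37  28  33  36  35  35  36  35  34  39  58  71
  79  77  77  77  77  76  76  78]
```

Run:
```python
from h import *
im=get_image('wrist')
for z in(112,114,116):print(z,onplane(im,[[282,200.9],[282.0,206]],z).round(2))
# line edges rows 218..227 at upper z : handled by col 282 -> y
s=read_state();print(s['position'])
# subpixel rod midlines in scene/side: gradient edges perpendicular to the rod
from scipy.ndimage import map_coordinates
for n in('scene','side'):
    im=get_image(n);g=cv2.cvtColor(im['frame'],cv2.COLOR_RGB2GRAY).astype(float)
    x,y=490.5,-212
    p0,p1=proj(im,[[x,y,150],[x,y,200]]) if n=='scene' else proj(im,[[x,y,125],[x,y,205]])
    d=(p1-p0)/np.linalg.norm(p1-p0);nv=np.array([-d[1],d[0]])
    if nv[0]<0:nv=-nv
    t=np.linspace(0,np.linalg.norm(p1-p0),30);u=np.linspace(-9,9,181)
    prof=[];off=[]
    for ti in t:
        c=p0+d*ti;q=c[:,None]+nv[:,None]*u
        prof.append(map_coordinates(g,[q[1],q[0]],order=1))
    prof=np.array(prof)
    for k in range(0,30,6):
        v=prof[max(0,k):k+6].mean(0);gr=np.gradient(v)
        l=np.argmax(np.abs(gr[30:90]))+30;r=np.argmax(np.abs(gr[90:150]))+90
        off.append((u[l],u[r],(u[l]+u[r])/2))
    print(n,np.round(off,1).tolist(),'mm/px',50/np.linalg.norm(p1-p0) )
```

```text
112 [[ 494.83 -211.02  112.  ]
 [ 490.51 -211.03  112.  ]]
114 [[ 495.3  -211.02  114.  ]
 [ 491.02 -211.03  114.  ]]
116 [[ 495.78 -211.02  116.  ]
 [ 491.52 -211.02  116.  ]]
[ 491.15717784 -211.37151761  240.42552556]
scene [[-3.3, 2.8, -0.2], [-3.4, 2.9, -0.2], [-3.2, 2.9, -0.1], [-3.7, 3.0, -0.3], [-3.5, 3.0, -0.2]] mm/px 2.849128636410649
side [[-3.3, 3.2, -0.0], [-3.4, 3.3, -0.0], [-3.1, 3.3, 0.1], [-3.3, 3.6, 0.2], [-3.2, 3.6, 0.2]] mm/px 1.3184941282891034
```

The wrist view puts the rod off the hole by about (+0.6, -0.5) mm. The other views agree within a quarter pixel on direction, though they are less well conditioned. I'll correct by (-0.9, +0.7) and descend through the bore to a tip height of about 73, still above any possible pad height.

>>> play_rows --targets '[{"tx":-0.0036,"ty":-0.0028,"tz":0,"spin":0,"gripper":1},{"tx":-0.0036,"ty":-0.0028,"tz":0.01,"spin":0,"gripper":1},{"tx":-0.0036,"ty":-0.0028,"tz":0.03,"spin":0,"gripper":1},{"tx":-0.0036,"ty":-0.0028,"tz":0.05,"spin":0,"gripper":1},{"tx":-0.0036,"ty":-0.0028,"tz":0.06,"spin":0,"gripper":1},{"tx":-0.0036,"ty":-0.0028,"tz":0.06,"spin":0,"gripper":1}]'

```text
clock: 11.82
position: [490.1, -210.7, 225.0]
ee_rot: [1.0, -0.0, -0.0, -0.0]
contact_force: [0.6, -0.0, -1.5]
gripper_width: 29.3
```

Run:
```python
from w import *
im,g,s=wrist(100);print(s['position'],s['contact_force'])
save('w7',cv2.resize(im['frame'][150:250,217:347],None,fx=6,fy=6,interpolation=cv2.INTER_CUBIC))
im=get_image('side');save('s7',cv2.resize(im['frame'][120:220,334:464],None,fx=6,fy=6,interpolation=cv2.INTER_CUBIC))
```

```text
hole guess px [282.9 206.3]
disc (array([ 488.19, -210.54]), 2130, np.float64(51.67), np.float64(0.28), 27)
hole (array([ 488.99, -210.52]), 599, np.float64(13.0), np.float64(0.25), 30)
[ 490.11204816 -210.65895065  224.96672201] [ 0.55302614 -0.01050072 -1.49773483]
```

View pics/w7.png

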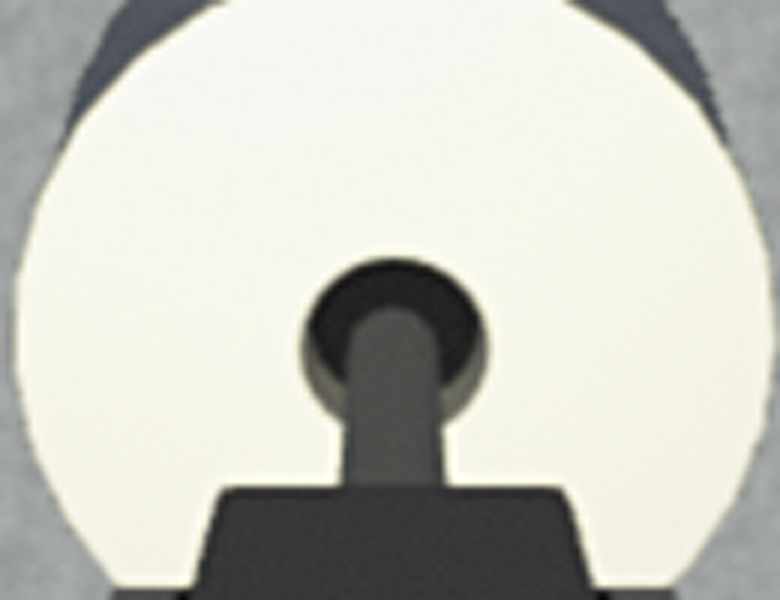

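View pics/s7.png

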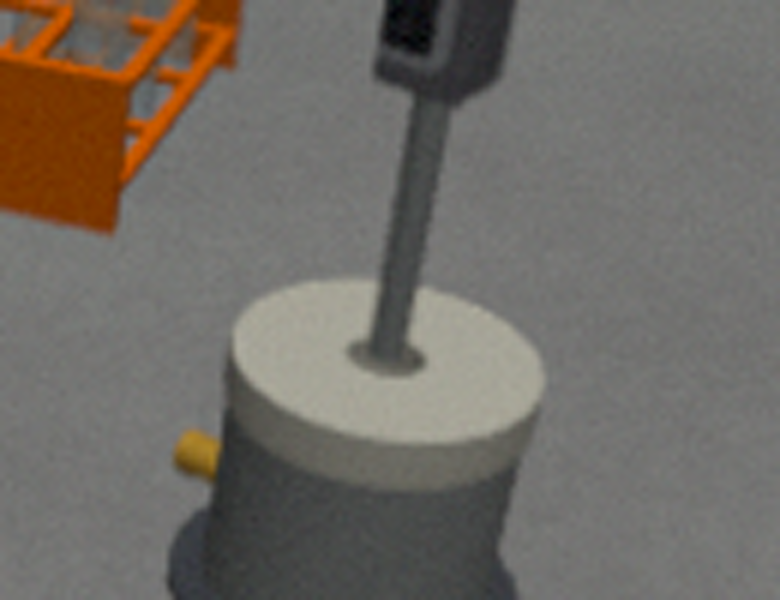

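Wrist crop: rod columns 345–440 (centre 393) in the hole's 300–490 (centre 395). The far gap is 8 px, about 6.6 mm, against 6.5 ideal. The side view is also centred, so I'll continue.

>>> play_rows --targets '[{"tx":0,"ty":0,"tz":0.01,"spin":0,"gripper":1},{"tx":0,"ty":0,"tz":0.03,"spin":0,"gripper":1},{"tx":0,"ty":0,"tz":0.05,"spin":0,"gripper":1},{"tx":0,"ty":0,"tz":0.07,"spin":0,"gripper":1},{"tx":0,"ty":0,"tz":0.09,"spin":0,"gripper":1},{"tx":0,"ty":0,"tz":0.104,"spin":0,"gripper":1},{"tx":0,"ty":0,"tz":0.104,"spin":0,"gripper":1},{"tx":0,"ty":0,"tz":0.104,"spin":0,"gripper":1}]'

```text
clock: 12.92
position: [490.4, -210.7, 199.5]
ee_rot: [1.0, -0.0, 0.0, 0.0]
contact_force: [0.3, -0.5, -1.7]
gripper_width: 29.5
```

```bash
cat > f.py <<'E'
from h import *
F=[];Z=[];im=None
for i in range(8):
    im=get_image('wrist');s=read_state();F.append(s['contact_force']);Z.append(s['position'])
F=np.array(F);print('F',F.mean(0).round(2),F.std(0).round(2),'pos',np.mean(Z,0).round(2),np.std(Z,0).round(2),s['clock'],s['wrist_torque'].round(3))
save('wl',cv2.resize(im['frame'][150:250,217:347],None,fx=6,fy=6,interpolation=cv2.INTER_CUBIC))
E
python3 f.py
```

```text
F [ 0.    0.1  -2.17] [0.39 0.42 0.63] pos [ 490.31 -210.69  199.48] [0.05 0.01 0.05] 13.325 [ 0.003 -0.044 -0.008]
```

View pics/wl.png

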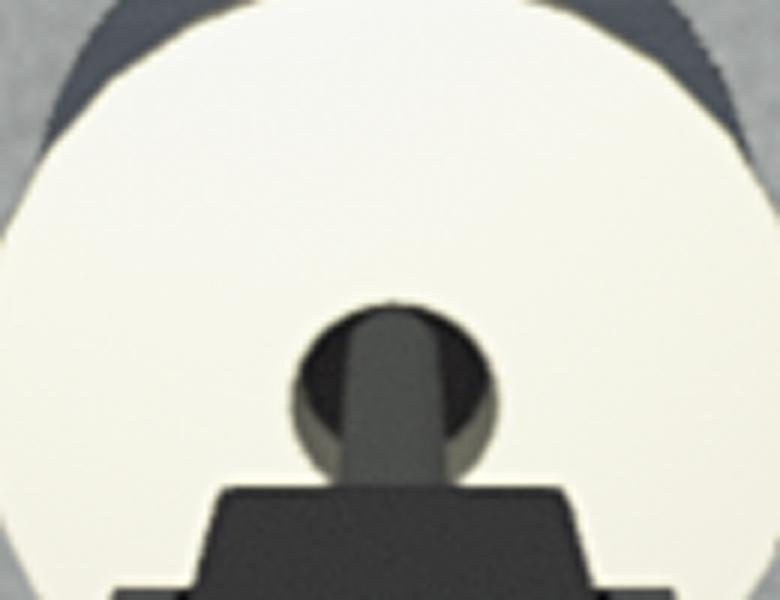

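>>> play_rows --targets '[{"tx":0,"ty":0,"tz":0.01,"spin":0,"gripper":1},{"tx":0,"ty":0,"tz":0.02,"spin":0,"gripper":1},{"tx":0,"ty":0,"tz":0.03,"spin":0,"gripper":1},{"tx":0,"ty":0,"tz":0.04,"spin":0,"gripper":1},{"tx":0,"ty":0,"tz":0.048,"spin":0,"gripper":1},{"tx":0,"ty":0,"tz":0.048,"spin":0,"gripper":1}]'

```text
clock: 14.08
position: [490.1, -210.6, 187.1]
ee_rot: [1.0, -0.0, -0.0, -0.0]
contact_force: [0.7, 0.2, -2.5]
gripper_width: 29.6
```

```bash
python3 f.py
```

```text
F [ 0.05 -0.27 -1.88] [0.4  0.45 0.16] pos [ 490.29 -210.68  187.4 ] [0.03 0.01 0.05] 14.475 [ 0.008  0.076 -0.023]
```

No contact at a tip height of about 61.5. Next 6 mm steps.

>>> play_rows --targets '[{"tx":0,"ty":0,"tz":0.008,"spin":0,"gripper":1},{"tx":0,"ty":0,"tz":0.016,"spin":0,"gripper":1},{"tx":0,"ty":0,"tz":0.024,"spin":0,"gripper":1},{"tx":0,"ty":0,"tz":0.024,"spin":0,"gripper":1}]'

```text
clock: 14.98
position: [490.2, -210.7, 181.3]
ee_rot: [1.0, -0.0, -0.0, 0.0]
contact_force: [0.0, 0.4, -0.3]
gripper_width: 29.4
```

```bash
python3 f.py
```

```text
F [-0.38  0.12 -0.49] [0.58 0.51 0.66] pos [ 490.22 -210.67  181.43] [0.01 0.01 0.03] 15.375 [0.15  0.202 0.048]
```

Fz rose by about 1.6 N, so the tip is in contact, likely pressed by 1–2 mm. Another 4 mm should add about 1.2 N.

>>> play_rows --targets '[{"tx":0,"ty":0,"tz":0.008,"spin":0,"gripper":1},{"tx":0,"ty":0,"tz":0.016,"spin":0,"gripper":1},{"tx":0,"ty":0,"tz":0.016,"spin":0,"gripper":1}]'

```text
clock: 15.75
position: [490.3, -210.7, 177.3]
ee_rot: [1.0, -0.0, 0.0, 0.0]
contact_force: [-1.0, -0.3, 0.3]
gripper_width: 29.9
```

```bash
python3 f.py
```

```text
F [-0.56 -0.    0.4 ] [0.49 0.35 0.64] pos [ 490.29 -210.71  177.41] [0.01 0.01 0.02] 16.15 [ 0.072  0.171 -0.003]
```

>>> play_rows --targets '[{"tx":0,"ty":0,"tz":0.008,"spin":0,"gripper":1},{"tx":0,"ty":0,"tz":0.018,"spin":0,"gripper":1},{"tx":0,"ty":0,"tz":0.018,"spin":0,"gripper":1},{"tx":0,"ty":0,"tz":0.018,"spin":0,"gripper":1}]'

```text
clock: 16.65
position: [490.3, -210.7, 172.9]
ee_rot: [1.0, -0.0, 0.0, 0.0]
contact_force: [-0.1, 0.4, 1.9]
gripper_width: 29.7
```

```bash
python3 f.py; python3 f.py
python3 - <<'E'
from h import *
im=get_image('side');save('s8',cv2.resize(im['frame'][120:220,334:464],None,fx=6,fy=6,interpolation=cv2.INTER_CUBIC))
im=get_image('scene');save('c8',cv2.resize(im['frame'][154:254,110:240],None,fx=6,fy=6,interpolation=cv2.INTER_CUBIC))
save('c8f',im['frame'])
E
```

```text
F [-0.25  0.04  1.98] [0.42 0.31 0.56] pos [ 490.3  -210.72  172.91] [0.01 0.01 0.03] 17.05 [ 0.117  0.23  -0.008]
F [-0.45  0.05  2.12] [0.37 0.48 0.31] pos [ 490.29 -210.71  172.86] [0.01 0.01 0.01] 17.45 [0.008 0.107 0.014]
```

View pics/wl.png

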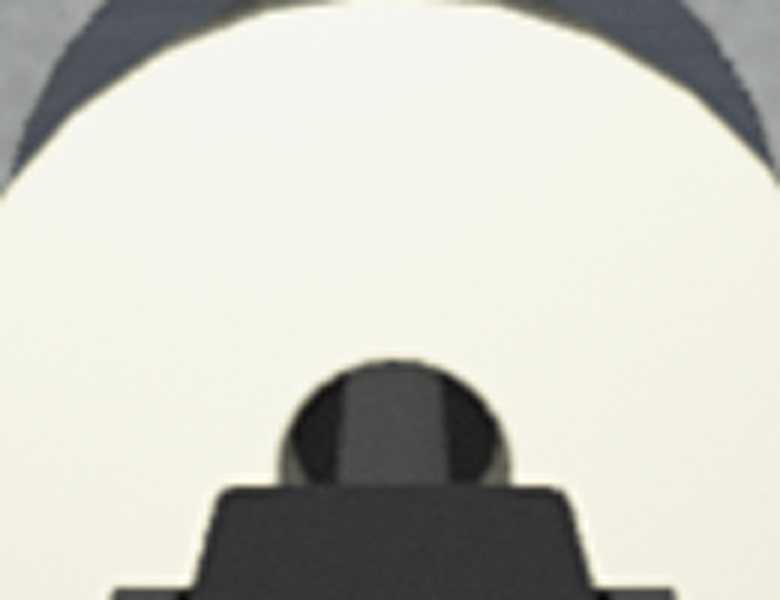

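View pics/s8.png

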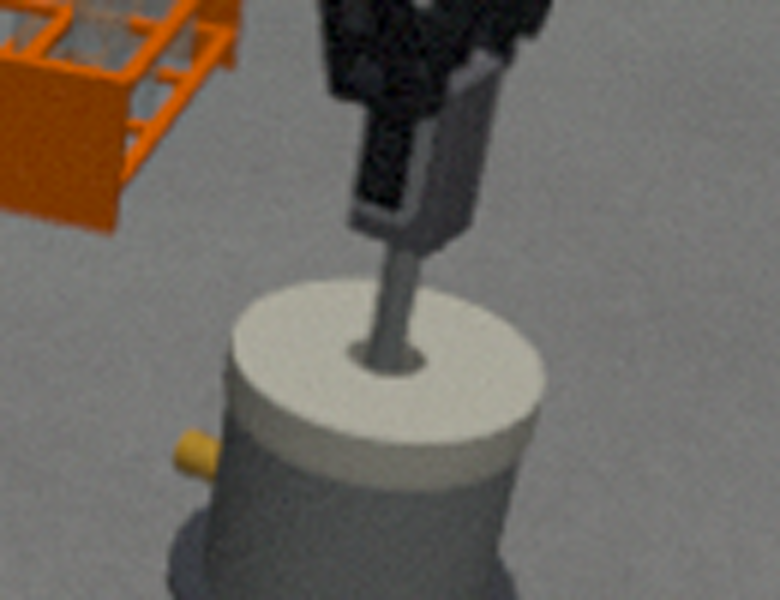

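View pics/c8.png

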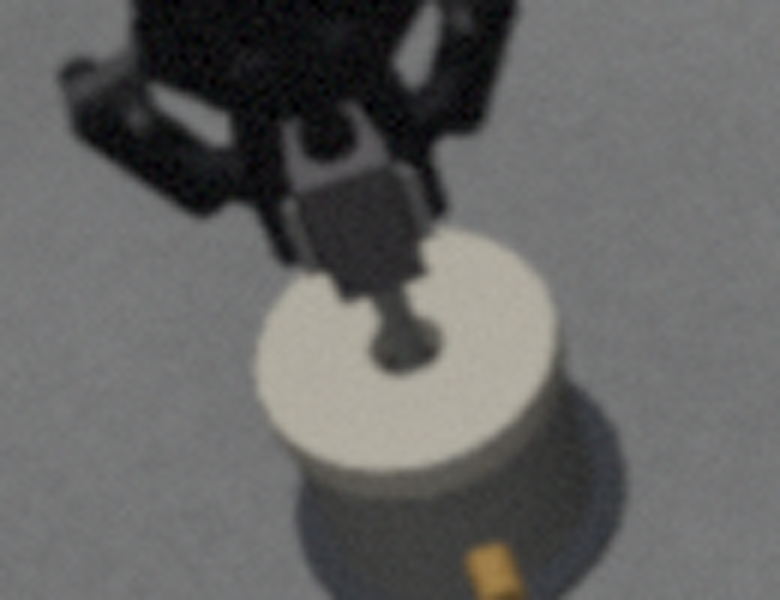

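View pics/c8f.png

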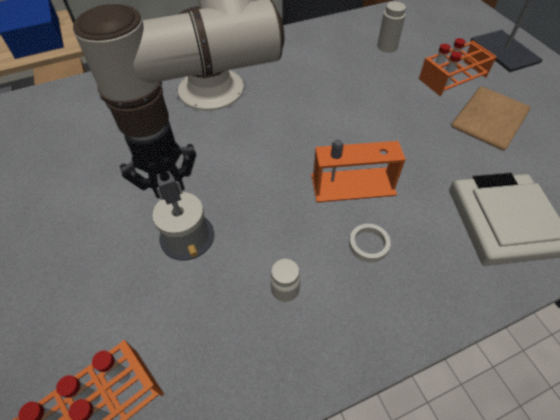

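The pad force is 2.05 - (-2.05), about 4.1 N. The rod looks centred in all views: wrist 337–447 in 280–512, side 387 against 386. The other objects are unmoved, so I'm handing in.

```bash
python3 -c "
from bench import *
print(job_done())"
```

```text
the job is handed in; nothing more can be done
None
```

I lifted the probe out of the stand, lowered it through the guide hole and pressed it on the sprung pad at about 4.1 N. I then handed the job in at about 17.5 s, still holding the probe. `job_done` gives no verdict, so I don't know how it was scored.

- **Force:** the last averaged vertical force was +2.05 N, against -2.05 N when hanging free. It rose with depth as the given spring rate predicts. Single readings scatter by about 0.5 N.
- **Position:** the tip is about 53 mm below the guide's top. In the wrist and side views the rod looks centred in the bore to within about 1 mm. The tool reads as pointing straight down, the grip opening is 29.7 mm, and no side force pointed to a touch on the guide.
- **Other objects:** in the last scene picture the stirrer, jar and tape look unmoved.
- **Disagreement:** the scene and side cameras put the hole centre up to 5 mm apart at its known height. Together they also put the rod about 2 mm farther off the hole than the wrist view did. I corrected mainly by the wrist view, and later pictures showed the rod centred.
- **Refused move:** one move call was refused because I left out fields, and nothing moved.

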